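Rack the wire spools in order of size

TASK

Clear up after the jewellery workshop: put the four spools of copper wire back on the peg rack in order of size, one upright on each peg and resting flat on the rack's board, with the largest next to the upright end board and the smallest at the open end. Leave the tray of finished earrings and the pliers where they lie.

Things in the scene. Friction and masses are not known exactly. Their poses are not given: they have to be found in the camera images.
- spool_63: loose spool of copper wire, the largest of the four: grey plastic flanges 63 mm in diameter, 52 mm tall, a straight round bore 22 mm wide right through it, standing upright on the table; wound almost to the flange edges, so the fingers may close at any height on it; mass about 400 g (may differ by a third). Origin: centre of its underside; z points up along the bore.
- spool_54: loose spool of copper wire, the second largest of the four: grey plastic flanges 54 mm in diameter, 44 mm tall, a straight round bore 22 mm wide right through it, standing upright on the table; wound almost to the flange edges, so the fingers may close at any height on it; mass about 260 g (may differ by a third). Origin: centre of its underside; z points up along the bore.
- spool_45: loose spool of copper wire, the second smallest of the four: grey plastic flanges 45 mm in diameter, 36 mm tall, a straight round bore 22 mm wide right through it, standing upright on the table; wound almost to the flange edges, so the fingers may close at any height on it; mass about 160 g (may differ by a third). Origin: centre of its underside; z points up along the bore.
- spool_36: loose spool of copper wire, the smallest of the four: grey plastic flanges 36 mm in diameter, 28 mm tall, a straight round bore 22 mm wide right through it, standing upright on the table; wound almost to the flange edges, so the fingers may close at any height on it; mass about 80 g (may differ by a third). Origin: centre of its underside; z points up along the bore.
- peg_1: the peg next to the upright end board (50 mm from its inner face) of the spool rack: fixed upright pale dowel, 8 mm in diameter, 35 mm tall, its top 10 mm tapering to 4 mm. Origin: its foot, on the top face of the rack's board, 18 mm above the table; x along the row, away from the end board; z up. The end board, at one end only, is 78 mm wide, 18 mm thick and reaches 64 mm above the table.
- peg_2: the second peg from the end board of the spool rack: fixed upright pale dowel, 8 mm in diameter, 35 mm tall, its top 10 mm tapering to 4 mm. Origin: its foot, on the top face of the rack's board, 18 mm above the table; x along the row, away from the end board; z up. The rack is a fixed dark brown board 328 x 78 x 18 mm, the pegs in a row 74 mm apart along its middle.
- peg_3: the third peg from the end board of the spool rack: fixed upright pale dowel, 8 mm in diameter, 35 mm tall, its top 10 mm tapering to 4 mm. Origin: its foot, on the top face of the rack's board, 18 mm above the table; x along the row, away from the end board; z up. The rack may lie at any angle.
- peg_4: the last peg (at the open end) of the spool rack: fixed upright pale dowel, 8 mm in diameter, 35 mm tall, its top 10 mm tapering to 4 mm. Origin: its foot, on the top face of the rack's board, 18 mm above the table; x along the row, away from the end board; z up.
- earring_tray: bystander: loose black velvet tray of finished earrings, 130 x 190 x 28 mm. Origin: centre of its underside.
- pliers: bystander: loose small pliers with blue handles lying flat, about 145 mm long, 50 mm wide, 11 mm high. Origin: under the joint of the jaws.

How it is judged:
At the end, for the whole second after the job is handed in: Each spool stands upright (within 0.1 rad) and at rest, flat on the rack's board (underside within 4 mm of it) with its peg through the bore (centre within 10 mm of the peg): counted from the end board 63, 54, 45, 36 mm; all released (horizontal distance between spool_63 and peg_1 below 0.01 m and z of spool_63 in the frame of peg_1 below 0.004 m and angle between each of spool_63, spool_54, spool_45, spool_36's own z axis and vertical below 0.1 rad and linear speed of each of spool_63, spool_54, spool_45, spool_36 below 0.02 m/s and angular speed of each of spool_63, spool_54, spool_45, spool_36 below 0.2 rad/s and horizontal distance between spool_54 and peg_2 below 0.01 m and z of spool_54 in the frame of peg_2 below 0.004 m and horizontal distance between spool_45 and peg_3 below 0.01 m and z of spool_45 in the frame of peg_3 below 0.004 m and horizontal distance between spool_36 and peg_4 below 0.01 m and z of spool_36 in the frame of peg_4 below 0.004 m); the robot touches nothing.
It fails at once if the tray of finished earrings is shifted by more than 30 mm (distance of earring_tray from where it was at the start of the episode above 0.03 m).
It fails at once if the pliers are shifted by more than 30 mm (distance of pliers from where it was at the start of the episode above 0.03 m).
It also fails if it takes over 120 s, if anything falls off the work surface, if the arm or the gripper's body presses on something with over 40 N, if the wrist force passes 120 N, or if a joint passes its speed limit or range.

ROBOT

A 6-joint arm with a two-finger parallel gripper is mounted at the origin on the work surface. World frame = base frame: x ahead of the robot, y to its left, z up, the work surface at z = 0. Lengths are in m, angles in rad, forces in N, time in s.
With the tool pointing down it reaches from about 0.425 to 0.95 m from the base axis. Payload 3.5 kg.
Tool frame: the origin (TCP) lies between the finger pads; the fingertips stand 25 mm ahead of it and the grasp point (between the pads) lies 6 mm ahead of it (ctrl.finger_overhang is the distance from the TCP to the fingertips, in m); x points along the fingers, y is the direction in which the jaws open and shut, and the axes are right-handed (so a half turn about x gives the same grasp; the last joint's range is limited). The gripper opens to 85 mm and grips with 20 to 120 N. Pads are 22 mm wide; open, the fingers measure 114 mm over their backs; the gripper's body (76 mm by 85 mm) begins 54 mm behind the grasp point. The pads swing forward as they close: fully open they stand 13 mm farther back than shut.
Start: joints at [-1.337, 0.286, 1.577, -0, 1.279, -0.15], TCP at [0.253, -0.626, 0.256] pointing down, gripper open.
Joint ranges: [-2.77, 2.77], [-0.9, 2.22], [0.21, 2.48], [-1.53, 4.67], [0.24, 2.81], [-2.84, 2.84]. Speed limits (rad/s): [2.79, 2.79, 3.14, 3.14, 3.14, 3.14].

INTERFACE

Orientations are given as a unit quaternion [x, y, z, w].
In Python, from plant import ctrl gives the robot as it stands.
- The arm moves only by the tool play_rows, never from a script. Its argument "targets" is a list of rows, each an object with "delta_pos": the shift along the world's x, y, z normalised to -1 to 1, where 1 is 1000 mm, a list of three; "delta_rot": the turn, a rotation vector about the world's x, y, z normalised to -1 to 1, where 1 is pi rad, a list of three; "claw": the finger opening in mm, from 0 to 85.4. In form: [{"delta_pos": [tx, ty, tz], "delta_rot": [wx, wy, wz], "claw": claw}, ...]. A call has 1 to 20 rows; each row is the pose to reach, as a shift and turn from the pose measured when the call began, turning the shorter way round; what a row does not reach only later rows make up. A row lasts 1/12 s, in which the tool goes at most 41.7 mm and 7.16 degrees, less where a joint would pass 70% of its speed; a pose out of reach is approached as far as the arm can. A call with a number of a shift or a turn outside -1 to 1 is refused whole. A call with a gripper value outside its range is refused whole. The fingers move at their own pace and stop on an object; "newtons" is the grip in N (left out, the last holds). Time passes only in rows, so rows that repeat a pose let the fingers close. It gives the time, the measured TCP pose, the force and the opening at its end, in the units of the state.
- ctrl.get_state(): the state, without advancing time (a new reading comes with each control period).
- ctrl.read_camera(name): name is "side" or "top"; returns the picture (400x640x3 uint8, blue, green, red); there is no depth.
- ctrl.calibration(name): a dict with "fx", "fy", "cx", "cy" (pixels), "camera_from_world" (4x4, takes a point from world to camera coordinates). Camera axes: x right, y down, z forward; pixel columns grow to the right and rows downward; lengths in m; the calibration is good to about 2 mm. A picture is of the moment at which its call begins. calibration takes no time and is no camera call.
- ctrl.sign_off(): hands the job in, once; it reports no verdict.
The state is a dict: "time": time; "qpos": joint angles; "dq": joint speeds; "joint_efforts": joint torques, N m; "eef_pos": TCP position; "tcp_rot": TCP orientation; "contact_force": force on the tool from outside, world axes, zero at the start; "wrist_torque": the same for the moment, N m; "opening": opening from 0.0 (shut) to 1.0 (fully open).
Only numpy, scipy, OpenCV 4.12 (cv2) and the standard library are available. Lean on these libraries where they do the work, as an engineer would, in place of code of your own. Each camera call takes 0.05 s, during which the arm holds its last target. There are 200 camera calls.

## Working session

There is one attempt and no reset: what is moved stays moved. The work goes in short steps, Python scripts to look and compute and a tool call to move; the robot and the scene stay as the last step left them, time stands still between calls to the robot, and variables do not carry over. Pictures are saved under pics/ and viewed, about 12 in all and at most 16, crops included, and the job is handed in when it is done.

Besides the shell and the picture viewer there is one more tool, called as name(argument=value, ...), one argument or row to a line, values as JSON. play_rows: Moves the arm, as the interface text tells. Its arguments: {"type":"object","properties":{"targets":{"type":"array"},"newtons":{"type":"number"}},"required":["targets"]}

```bash
mkdir -p pics; python3 - <<'E'
from plant import ctrl
import cv2
for n in("top","side"):
    cv2.imwrite(f"pics/{n}0.png",ctrl.read_camera(n)); c=ctrl.calibration(n); print(n,c)
print(ctrl.get_state())
E
```

```text
top {'fx': 480.5153616546953, 'fy': 480.5153616546953, 'cx': 313.0778240622592, 'cy': 208.77284268127167, 'camera_from_world': array([[ 0.00433633, -0.99995004, -0.00900674,  0.09659594],
       [-0.99374401, -0.00330392, -0.11163303,  0.59241896],
       [ 0.1115977 ,  0.00943447, -0.99370868,  1.38498464],
       [ 0.        ,  0.        ,  0.        ,  1.        ]])}
side {'fx': 439.8579223228819, 'fy': 439.8579223228819, 'cx': 317.7221319691406, 'cy': 198.47092278695516, 'camera_from_world': array([[-0.94982779, -0.31273058,  0.00517303,  0.57883012],
       [-0.22612627,  0.67517803, -0.70214068,  0.09246734],
       [ 0.21608814, -0.66808249, -0.71201945,  1.00560166],
       [ 0.        ,  0.        ,  0.        ,  1.        ]])}
{'time': 0.1, 'qpos': array([-1.33700523e+00,  2.87103998e-01,  1.57805409e+00,  5.83150286e-06,
        1.27860959e+00, -1.49993894e-01]), 'dq': array([-0.00088442, -0.00183687, -0.00431729, -0.00019221, -0.00047231,
        0.00280135]), 'joint_efforts': array([ 5.83145975e-04, -4.07294369e+01, -2.93697792e+01, -1.55569624e-04,
        3.40345301e-03,  3.36701376e-06]), 'eef_pos': array([ 0.25264528, -0.62534049,  0.25505478]), 'tcp_rot': array([-0.69409735, -0.13562501,  0.69415782, -0.13408822]), 'contact_force': array([-0.28057588,  0.44123972,  0.3646628 ]), 'wrist_torque': array([ 0.02430701,  0.00304287, -0.00990749]), 'opening': 1.0015508640811406}
```

View pics/top0.png

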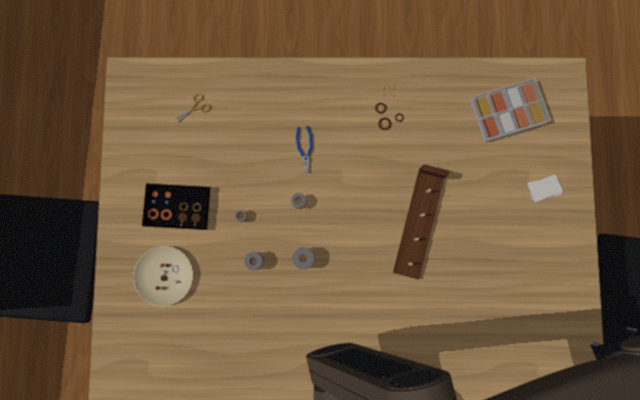

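View pics/side0.png

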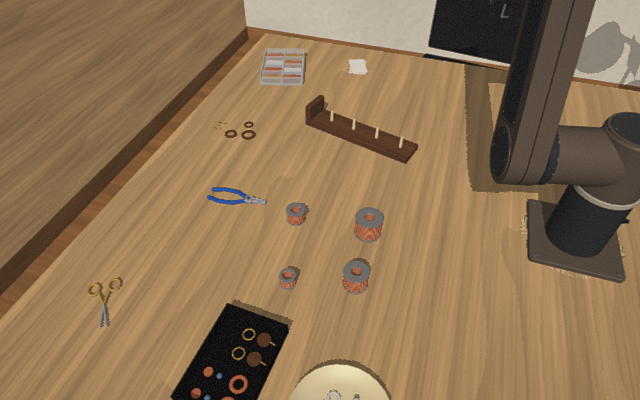

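The top view shows the spools at about (303,258) for 63, (254,261) for 54, (299,201) for 45 and (241,216) for 36. The pegs run from (430,190) by the end board to (415,264). I'll crop both views to set up the masks.

```bash
cat > h.py <<'E'
import numpy as np,cv2
from plant import ctrl
def ray(cam,uv,z):
    c=ctrl.calibration(cam);T=c["camera_from_world"];R,t=T[:3,:3],T[:3,3]
    d=R.T@np.array([(uv[0]-c["cx"])/c["fx"],(uv[1]-c["cy"])/c["fy"],1.]);o=-R.T@t
    return o+d*(z-o[2])/d[2]
def proj(cam,p):
    c=ctrl.calibration(cam);T=c["camera_from_world"];q=T[:3,:3]@np.asarray(p)+T[:3,3]
    return np.array([c["fx"]*q[0]/q[2]+c["cx"],c["fy"]*q[1]/q[2]+c["cy"]])
def avg(cam,n=6): return np.mean([ctrl.read_camera(cam).astype(float) for _ in range(n)],0).astype(np.uint8)
E
python3 - <<'E'
import cv2,numpy as np
t=cv2.imread("pics/top0.png");s=cv2.imread("pics/side0.png")
a=cv2.resize(t[180:290,225:335],None,fx=4,fy=4,interpolation=0);b=cv2.resize(t[155:285,385:455],None,fx=3.385,fy=3.385,interpolation=0)[:440]
cv2.imwrite("pics/c1.png",np.hstack([a,b]))
a=cv2.resize(s[195:300,270:390],None,fx=3.4,fy=3.4,interpolation=0);b=cv2.resize(s[90:165,300:420],None,fx=3.3,fy=3.3,interpolation=0)
b=cv2.copyMakeBorder(b,0,max(0,a.shape[0]-b.shape[0]),0,0,0)[:a.shape[0]]
cv2.imwrite("pics/c2.png",np.hstack([a,b]))
for n,i,pts in(("top",t,[(303,250),(303,258),(250,268),(430,190),(420,220)]),("side",s,[(369,212),(369,218),(369,232),(332,116)])):
    h=cv2.cvtColor(i,40)
    for p in pts: print(n,p,i[p[1],p[0]],h[p[1],p[0]])
E
```

```text
top (303, 250) [101  99 101] [150   5 101]
top (303, 258) [46 71 89] [ 17 123  89]
top (250, 268) [100  99 101] [165   5 101]
top (430, 190) [ 85 112 126] [ 20  83 126]
top (420, 220) [34 49 79] [ 10 145  79]
side (369, 212) [110 112 114] [ 15   9 114]
side (369, 218) [ 70 102 170] [ 10 150 170]
side (369, 232) [ 78 116 190] [ 10 150 190]
side (332, 116) [130 174 198] [ 19  88 198]
```

View pics/c1.png

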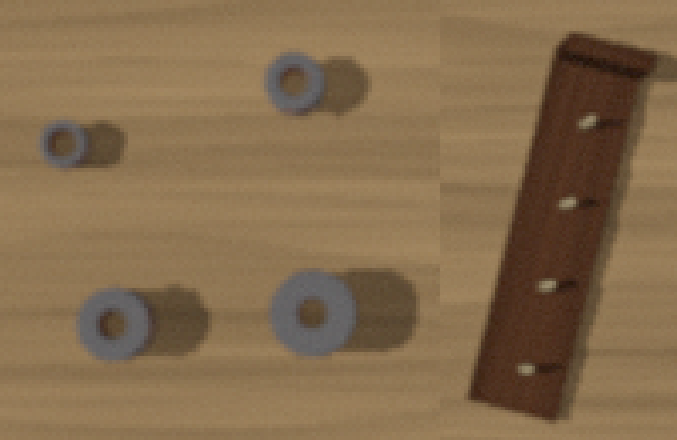

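View pics/c2.png

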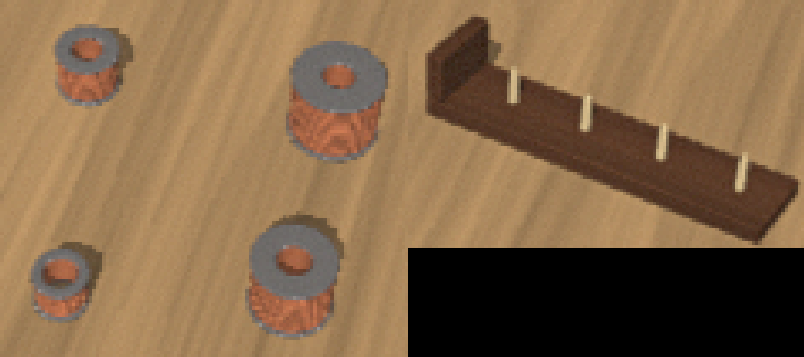

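The crops show clean grey rings on all four spools. All four pegs are visible in both views, and the end board is at the top-left end of the rack in the side view. Next I'll measure.

```bash
cat > m.py <<'E'
from h import *
S={63:((303,258),(369,216),.052),54:((254,261),(356,270),.044),45:((299,201),(296,208),.036),36:((241,216),(288,272),.028)}
im={"top":avg("top"),"side":avg("side")}
for d,(a,b,hh) in S.items():
    for cam,p in(("top",a),("side",b)):
        hsv=cv2.cvtColor(im[cam],40);m=((hsv[...,1]<50)&(hsv[...,2]>60)).astype(np.uint8)
        r=28;w=np.zeros_like(m);w[p[1]-r:p[1]+r,p[0]-r:p[0]+r]=1
        cs,_=cv2.findContours(m*w,cv2.RETR_EXTERNAL,cv2.CHAIN_APPROX_NONE)
        c=max(cs,key=cv2.contourArea)
        P=np.array([ray(cam,q[0],hh)[:2] for q in c],np.float32)
        A=np.c_[2*P,np.ones(len(P))];s=np.linalg.lstsq(A,(P**2).sum(1),rcond=None)[0]
        print(d,cam,s[:2].round(4),"diam mm",(2000*np.sqrt(s[2]+s[0]**2+s[1]**2)).round(1))
for cam,(x0,x1,y0,y1) in(("top",(395,450,178,275)),("side",(322,412,102,155))):
    hsv=cv2.cvtColor(im[cam],40);i=im[cam].astype(int)
    m=np.zeros(i.shape[:2],np.uint8)
    rack=cv2.inRange(hsv,(0,100,30),(14,255,125));cs,_=cv2.findContours(cv2.morphologyEx(rack,cv2.MORPH_CLOSE,np.ones((9,9))),0,1)
    c=[c for c in cs if cv2.contourArea(c)>800 and x0<c[:,0,0].mean()<x1 and y0<c[:,0,1].mean()<y1+30]
    cv2.drawContours(m,[cv2.convexHull(max(c,key=cv2.contourArea))],-1,1,-1);m=cv2.erode(m,np.ones((3,3)))
    g=m*(hsv[...,2]>(95 if cam=="top" else 120));g[:y0]=0;g[y1:]=0;g[:,:x0]=0;g[:,x1:]=0
    n,_,st,ce=cv2.connectedComponentsWithStats(g.astype(np.uint8))
    k=[j for j in range(1,n) if st[j,4]>=3];pts=np.array([ray(cam,ce[j],.035)[:2] for j in k])
    for j,p in zip(k,pts): print(cam,st[j],ce[j].round(1),p.round(4))
    if len(pts)>1: print(np.linalg.norm(np.diff(pts,axis=0),axis=1).round(4), np.degrees(np.arctan2(*(pts[-1]-pts[0])[::-1])))
E
python3 m.py
```

```text
63 top [0.4475 0.1273] diam mm 58.7
63 side [0.4472 0.1279] diam mm 59.5
54 top [0.4389 0.2721] diam mm 49.6
54 side [0.4384 0.2726] diam mm 50.9
45 top [0.6172 0.1423] diam mm 40.3
45 side [0.6175 0.1431] diam mm 41.3
36 top [0.5716 0.3141] diam mm 32.2
36 side [0.5717 0.3147] diam mm 33.2
top [444 179   2   3   4] [444.8 180.2] [ 0.6782 -0.2908]
top [425 188   6   5  18] [427.7 190.3] [ 0.648  -0.2398]
top [441 188   3   7   7] [441.7 191. ] [ 0.646 -0.281]
top [439 197   2   6   6] [439.5 199.5] [ 0.6206 -0.2738]
top [438 204   1   3   3] [438. 205.] [ 0.6043 -0.269 ]
top [419 213   6   4  19] [421.8 214.5] [ 0.5759 -0.2209]
top [413 237   6   4  18] [415.9 238.6] [ 0.5051 -0.2021]
top [407 262   6   4  17] [409.8 263.5] [ 0.4328 -0.1831]
[0.0592 0.0413 0.0263 0.017  0.0558 0.0733 0.0747] 156.30306189066536
side [326 102  78  46 571] [356.6 119.2] [ 0.573  -0.2477]
```

```bash
python3 - <<'E'
from h import *
P=np.array([[.648,-.2398],[.5759,-.2209],[.5051,-.2021],[.4328,-.1831]])
# fit: 74 mm pitch line
u=P[0]-P[3];u/=np.linalg.norm(u);c=P.mean(0);F=np.array([c+u*s*.074 for s in(1.5,.5,-.5,-1.5)])
print("fit",F.round(4),"res mm",((P-F)*1000).round(1),np.degrees(np.arctan2(u[1],u[0])))
im=avg("side",4);hsv=cv2.cvtColor(im,40)
for f in F:
    a,b=proj("side",[*f,.018]),proj("side",[*f,.053])
    print("pred foot",a.round(1),"tip",b.round(1))
    for r in np.linspace(a[1],b[1],6).round().astype(int):
        x=int(round(a[0]));row=im[r,x-6:x+7].astype(int)[:,0]; print(r,"B",x-6,row)
E
```

```text
fit [[ 0.6478 -0.2398]
 [ 0.5762 -0.2209]
 [ 0.5047 -0.202 ]
 [ 0.4331 -0.1832]] res mm [[ 0.2 -0. ]
 [-0.3  0. ]
 [ 0.4 -0.1]
 [-0.3  0.1]] -14.760598380960392
pred foot [330.9 120.7] tip [331.2 110.7]
121 B 325 [40 41 40 37 38 48 67 56 41 38 38 40 40]
119 B 325 [ 42  38  41  37  44  98 138 126  71  39  40  37  39]
117 B 325 [ 39  38  40  36  42  91 135 131  76  34  35  38  43]
115 B 325 [ 38  38  39  38  41  88 136 131  73  24  35  40  36]
113 B 325 [ 36  39  36  34  34  68 136 136  78  46  51  79  95]
111 B 325 [ 34  37  39  39  48  66 139 133 100  94  96  97  97]
pred foot [352.7 129.1] tip [353.5 118.9]
129 B 347 [ 38  40  40  37  44  84 111  85  48  38  37  40  37]
127 B 347 [ 41  40  39  37  49 122 141 123  70  40  42  38  40]
125 B 347 [ 38  41  39  35  44  93 135 132  71  31  33  37  38]
123 B 347 [ 39  38  39  40  38  80 135 138  78  31  32  34  38]
121 B 347 [ 39  40  39  39  35  58 130 141  84  51  73  89  91]
119 B 347 [ 34  35  40  46  53  73 118 154 112  87  91  93  91]
pred foot [375.6 137.8] tip [376.9 127.6]
138 B 370 [41 42 39 40 39 67 87 65 45 37 36 40 38]
136 B 370 [ 37  40  37  35  51 125 142 107  58  40  37  38  41]
134 B 370 [ 37  40  39  35  42  94 135 131  72  35  35  37  39]
132 B 370 [ 38  36  40  36  39  80 135 139  83  35  35  37  34]
130 B 370 [ 40  39  38  37  32  50 125 141  94  48  49  73  90]
128 B 370 [ 37  38  35  41  47  50 106 147 115  92  89  89  91]
pred foot [399.5 146.9] tip [401.3 136.7]
147 B 394 [ 41  41  40  37  49 103 113  74  43  38  39  41  39]
145 B 394 [ 41  42  39  36  51 122 140 109  59  37  38  43  40]
143 B 394 [ 40  37  39  36  43  87 135 135  76  37  36  39  38]
141 B 394 [ 41  39  42  37  36  66 127 143  94  44  33  34  34]
139 B 394 [ 41  41  40  39  33  48 115 141 114  60  51  74  93]
137 B 394 [ 34  34  35  38  41  45  72 138 125 100  93  92  93]
```

```bash
python3 - <<'E'
from h import *
from scipy.spatial.transform import Rotation as R
s=ctrl.get_state();M=R.from_quat(s["tcp_rot"]).as_matrix();print(M.round(3),s["eef_pos"],s["time"],ctrl.finger_overhang)
y=M[:,1];a=np.degrees(np.arctan2(y[1],y[0]));print("jaw yaw",a,"base az",np.degrees(np.arctan2(s["eef_pos"][1],s["eef_pos"][0])))
print("want 75.2 or -104.8; turn",(75.2-a+180)%360-180,(-104.8-a+180)%360-180)
for p in((210,215),(209,200)): print("tray edge",ray("top",p,.028))
print("pliers tip",ray("top",(307,172),.01))
E
```

```text
[[ 0.     0.374 -0.927]
 [-0.    -0.927 -0.374]
 [-1.     0.     0.   ]] [ 0.25275691 -0.62587004  0.25633321] 0.9 0.025
jaw yaw -68.0135313710575 base az -68.00873642058689
want 75.2 or -104.8; turn 143.2135313710575 -36.78646862894249
tray edge [0.57307574 0.40451833 0.028     ]
tray edge [0.61791564 0.40877095 0.028     ]
pliers tip [0.70668388 0.11798014 0.01      ]
```

play_rows(
  targets=[
    {"delta_pos": [0.25,0.43,0],"delta_rot": [0,0,-0.204],"claw": 85},
    {"delta_pos": [0.25,0.43,0],"delta_rot": [0,0,-0.204],"claw": 85},
    {"delta_pos": [0.25,0.43,0],"delta_rot": [0,0,-0.204],"claw": 85},
    {"delta_pos": [0.25,0.43,0],"delta_rot": [0,0,-0.204],"claw": 85},
    {"delta_pos": [0.25,0.43,0],"delta_rot": [0,0,-0.204],"claw": 85},
    {"delta_pos": [0.25,0.43,0],"delta_rot": [0,0,-0.204],"claw": 85},
    {"delta_pos": [0.25,0.43,0],"delta_rot": [0,0,-0.204],"claw": 85},
    {"delta_pos": [0.25,0.43,0],"delta_rot": [0,0,-0.204],"claw": 85},
    {"delta_pos": [0.25,0.43,0],"delta_rot": [0,0,-0.204],"claw": 85},
    {"delta_pos": [0.25,0.43,0],"delta_rot": [0,0,-0.204],"claw": 85},
    {"delta_pos": [0.25,0.43,0],"delta_rot": [0,0,-0.204],"claw": 85},
    {"delta_pos": [0.25,0.43,0],"delta_rot": [0,0,-0.204],"claw": 85},
    {"delta_pos": [0.195,0.753,-0.1],"delta_rot": [0,0,-0.204],"claw": 85},
    {"delta_pos": [0.195,0.753,-0.1],"delta_rot": [0,0,-0.204],"claw": 85},
    {"delta_pos": [0.195,0.753,-0.1],"delta_rot": [0,0,-0.204],"claw": 85},
    {"delta_pos": [0.195,0.753,-0.1],"delta_rot": [0,0,-0.204],"claw": 85},
    {"delta_pos": [0.195,0.753,-0.1],"delta_rot": [0,0,-0.204],"claw": 85},
    {"delta_pos": [0.195,0.753,-0.1],"delta_rot": [0,0,-0.204],"claw": 85},
    {"delta_pos": [0.195,0.753,-0.1],"delta_rot": [0,0,-0.204],"claw": 85},
    {"delta_pos": [0.195,0.753,-0.1],"delta_rot": [0,0,-0.204],"claw": 85},
  ],
  newtons=50,
)

```text
time: 2.57
eef_pos: [0.4487, 0.1202, 0.159]
tcp_rot: [0.702, -0.091, -0.701, -0.091]
contact_force: [0.3, -0.3, 1.0]
opening: 0.997
```

play_rows(
  targets=[
    {"delta_pos": [-0.001,0.007,-0.03],"delta_rot": [0,0,0],"claw": 85},
    {"delta_pos": [-0.001,0.007,-0.06],"delta_rot": [0,0,0],"claw": 85},
    {"delta_pos": [-0.001,0.007,-0.09],"delta_rot": [0,0,0],"claw": 85},
    {"delta_pos": [-0.001,0.007,-0.117],"delta_rot": [0,0,0],"claw": 85},
    {"delta_pos": [-0.001,0.007,-0.117],"delta_rot": [0,0,0],"claw": 85},
    {"delta_pos": [-0.001,0.007,-0.117],"delta_rot": [0,0,0],"claw": 85},
    {"delta_pos": [-0.001,0.007,-0.117],"delta_rot": [0,0,0],"claw": 55},
    {"delta_pos": [-0.001,0.007,-0.117],"delta_rot": [0,0,0],"claw": 55},
    {"delta_pos": [-0.001,0.007,-0.117],"delta_rot": [0,0,0],"claw": 55},
    {"delta_pos": [-0.001,0.007,-0.117],"delta_rot": [0,0,0],"claw": 55},
    {"delta_pos": [-0.001,0.007,-0.117],"delta_rot": [0,0,0],"claw": 55},
    {"delta_pos": [-0.001,0.007,-0.117],"delta_rot": [0,0,0],"claw": 55},
    {"delta_pos": [-0.001,0.007,-0.09],"delta_rot": [0,0,0],"claw": 55},
    {"delta_pos": [-0.001,0.007,-0.06],"delta_rot": [0,0,0],"claw": 55},
    {"delta_pos": [-0.001,0.007,-0.03],"delta_rot": [0,0,0],"claw": 55},
    {"delta_pos": [-0.001,0.007,0.0],"delta_rot": [0,0,0],"claw": 55},
    {"delta_pos": [-0.001,0.007,0.01],"delta_rot": [0,0,0],"claw": 55},
    {"delta_pos": [-0.001,0.007,0.01],"delta_rot": [0,0,0],"claw": 55},
  ],
)

```text
time: 4.07
eef_pos: [0.4499, 0.1273, 0.1728]
tcp_rot: [0.705, -0.09, -0.698, -0.091]
contact_force: [0.7, -0.1, -5.4]
opening: 0.721
```

```bash
python3 - <<'E'
from h import *
im=ctrl.read_camera("side");s=ctrl.get_state();print(s["time"],s["eef_pos"].round(4),s["tcp_rot"].round(4),s["contact_force"].round(1))
u=proj("side",s["eef_pos"]).astype(int);print(u)
cv2.imwrite("pics/g1.png",cv2.resize(im[max(0,u[1]-60):u[1]+70,u[0]-80:u[0]+80],None,fx=4,fy=4))
E
```

```text
4.1167 [0.4482 0.1272 0.1701] [ 0.703  -0.0904 -0.6995 -0.0911] [-0.8  0.2 -5.2]
[373 177]
```

View pics/g1.png

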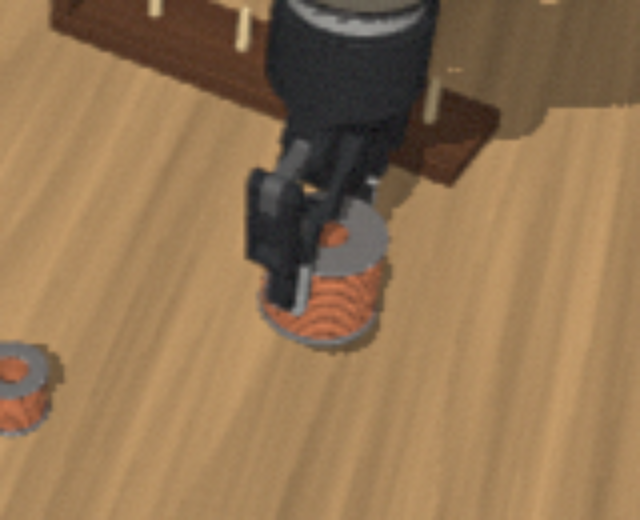

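The spool is held upright and level at about (330,270) in the crop. I'll carry it to peg 1.

play_rows(
  targets=[
    {"delta_pos": [0.199,-0.367,0],"delta_rot": [0,0,0],"claw": 55},
    {"delta_pos": [0.199,-0.367,0],"delta_rot": [0,0,0],"claw": 55},
    {"delta_pos": [0.199,-0.367,0],"delta_rot": [0,0,0],"claw": 55},
    {"delta_pos": [0.199,-0.367,0],"delta_rot": [0,0,0],"claw": 55},
    {"delta_pos": [0.199,-0.367,0],"delta_rot": [0,0,0],"claw": 55},
    {"delta_pos": [0.199,-0.367,0],"delta_rot": [0,0,0],"claw": 55},
    {"delta_pos": [0.199,-0.367,0],"delta_rot": [0,0,0],"claw": 55},
    {"delta_pos": [0.199,-0.367,0],"delta_rot": [0,0,0],"claw": 55},
    {"delta_pos": [0.199,-0.367,0],"delta_rot": [0,0,0],"claw": 55},
    {"delta_pos": [0.199,-0.367,0],"delta_rot": [0,0,0],"claw": 55},
    {"delta_pos": [0.199,-0.367,0],"delta_rot": [0,0,0],"claw": 55},
    {"delta_pos": [0.199,-0.367,0],"delta_rot": [0,0,0],"claw": 55},
    {"delta_pos": [0.199,-0.367,0],"delta_rot": [0,0,0],"claw": 55},
    {"delta_pos": [0.199,-0.367,0],"delta_rot": [0,0,0],"claw": 55},
    {"delta_pos": [0.199,-0.367,0],"delta_rot": [0,0,0],"claw": 55},
  ],
)

```text
time: 5.37
eef_pos: [0.6464, -0.238, 0.1688]
tcp_rot: [0.702, -0.09, -0.7, -0.091]
contact_force: [0.4, -0.2, -4.7]
opening: 0.724
```

play_rows(
  targets=[
    {"delta_pos": [0.001,-0.002,-0.025],"delta_rot": [0,0,0],"claw": 55},
    {"delta_pos": [0.001,-0.002,-0.05],"delta_rot": [0,0,0],"claw": 55},
    {"delta_pos": [0.001,-0.002,-0.07],"delta_rot": [0,0,0],"claw": 55},
    {"delta_pos": [0.001,-0.002,-0.09],"delta_rot": [0,0,0],"claw": 55},
    {"delta_pos": [0.001,-0.002,-0.1],"delta_rot": [0,0,0],"claw": 55},
    {"delta_pos": [0.001,-0.002,-0.107],"delta_rot": [0,0,0],"claw": 55},
    {"delta_pos": [0.001,-0.002,-0.107],"delta_rot": [0,0,0],"claw": 55},
    {"delta_pos": [0.001,-0.002,-0.107],"delta_rot": [0,0,0],"claw": 55},
  ],
)

```text
time: 6.03
eef_pos: [0.6483, -0.2398, 0.0635]
tcp_rot: [0.703, -0.09, -0.699, -0.09]
contact_force: [0.1, 0.0, -4.7]
opening: 0.724
```

play_rows(
  targets=[
    {"delta_pos": [0,0,-0.003],"delta_rot": [0,0,0],"claw": 55},
    {"delta_pos": [0,0,-0.003],"delta_rot": [0,0,0],"claw": 55},
    {"delta_pos": [0,0,-0.003],"delta_rot": [0,0,0],"claw": 55},
    {"delta_pos": [0,0,-0.003],"delta_rot": [0,0,0],"claw": 85},
    {"delta_pos": [0,0,-0.003],"delta_rot": [0,0,0],"claw": 85},
    {"delta_pos": [0,0,-0.003],"delta_rot": [0,0,0],"claw": 85},
    {"delta_pos": [0,0,-0.003],"delta_rot": [0,0,0],"claw": 85},
    {"delta_pos": [0,0,-0.003],"delta_rot": [0,0,0],"claw": 85},
    {"delta_pos": [0,0,0.03],"delta_rot": [0,0,0],"claw": 85},
    {"delta_pos": [0,0,0.06],"delta_rot": [0,0,0],"claw": 85},
    {"delta_pos": [0,0,0.1],"delta_rot": [0,0,0],"claw": 85},
    {"delta_pos": [0,0,0.1],"delta_rot": [0,0,0],"claw": 85},
  ],
)

```text
time: 7.03
eef_pos: [0.6527, -0.242, 0.1739]
tcp_rot: [0.709, -0.092, -0.694, -0.088]
contact_force: [1.3, 0.0, 0.7]
opening: 0.997
```

```bash
python3 - <<'E'
from h import *
a=ctrl.read_camera("side");b=ctrl.read_camera("top");s=ctrl.get_state();print(s["time"],s["eef_pos"].round(4),s["contact_force"].round(1))
cv2.imwrite("pics/p1.png",np.hstack([cv2.resize(a[60:170,290:430],None,fx=2.8,fy=2.8),cv2.resize(b[150:260,370:510],None,fx=2.8,fy=2.8)]))
E
```

```text
7.1333 [ 0.6499 -0.2406  0.167 ] [-0.1 -0.1  0.3]
```

View pics/p1.png

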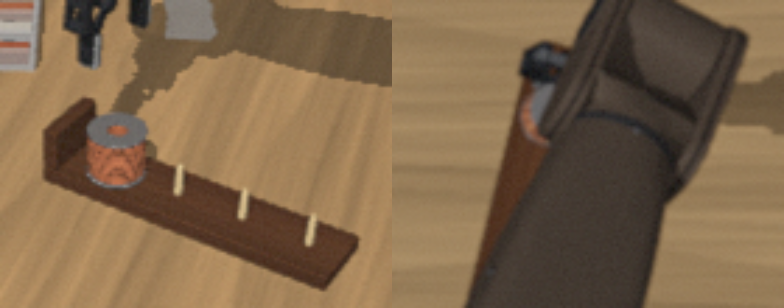

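Spool_63 sits flat on peg 1, at (117,150) in the crop. Next is spool_54.

play_rows(
  targets=[
    {"delta_pos": [-0.211,0.513,-0.015],"delta_rot": [0,0,0],"claw": 85},
    {"delta_pos": [-0.211,0.513,-0.015],"delta_rot": [0,0,0],"claw": 85},
    {"delta_pos": [-0.211,0.513,-0.015],"delta_rot": [0,0,0],"claw": 85},
    {"delta_pos": [-0.211,0.513,-0.015],"delta_rot": [0,0,0],"claw": 85},
    {"delta_pos": [-0.211,0.513,-0.015],"delta_rot": [0,0,0],"claw": 85},
    {"delta_pos": [-0.211,0.513,-0.015],"delta_rot": [0,0,0],"claw": 85},
    {"delta_pos": [-0.211,0.513,-0.015],"delta_rot": [0,0,0],"claw": 85},
    {"delta_pos": [-0.211,0.513,-0.015],"delta_rot": [0,0,0],"claw": 85},
    {"delta_pos": [-0.211,0.513,-0.015],"delta_rot": [0,0,0],"claw": 85},
    {"delta_pos": [-0.211,0.513,-0.015],"delta_rot": [0,0,0],"claw": 85},
    {"delta_pos": [-0.211,0.513,-0.015],"delta_rot": [0,0,0],"claw": 85},
    {"delta_pos": [-0.211,0.513,-0.015],"delta_rot": [0,0,0],"claw": 85},
    {"delta_pos": [-0.211,0.513,-0.015],"delta_rot": [0,0,0],"claw": 85},
    {"delta_pos": [-0.211,0.513,-0.015],"delta_rot": [0,0,0],"claw": 85},
    {"delta_pos": [-0.211,0.513,-0.015],"delta_rot": [0,0,0],"claw": 85},
    {"delta_pos": [-0.211,0.513,-0.015],"delta_rot": [0,0,0],"claw": 85},
    {"delta_pos": [-0.211,0.513,-0.015],"delta_rot": [0,0,0],"claw": 85},
    {"delta_pos": [-0.211,0.513,-0.015],"delta_rot": [0,0,0],"claw": 85},
  ],
)

```text
time: 8.63
eef_pos: [0.4395, 0.271, 0.1516]
tcp_rot: [0.705, -0.091, -0.697, -0.09]
contact_force: [0.8, -0.1, -0.1]
opening: 0.996
```

play_rows(
  targets=[
    {"delta_pos": [-0.001,0.001,-0.03],"delta_rot": [0,0,0],"claw": 85},
    {"delta_pos": [-0.001,0.001,-0.06],"delta_rot": [0,0,0],"claw": 85},
    {"delta_pos": [-0.001,0.001,-0.09],"delta_rot": [0,0,0],"claw": 85},
    {"delta_pos": [-0.001,0.001,-0.113],"delta_rot": [0,0,0],"claw": 85},
    {"delta_pos": [-0.001,0.001,-0.113],"delta_rot": [0,0,0],"claw": 85},
    {"delta_pos": [-0.001,0.001,-0.113],"delta_rot": [0,0,0],"claw": 85},
    {"delta_pos": [-0.001,0.001,-0.113],"delta_rot": [0,0,0],"claw": 46},
    {"delta_pos": [-0.001,0.001,-0.113],"delta_rot": [0,0,0],"claw": 46},
    {"delta_pos": [-0.001,0.001,-0.113],"delta_rot": [0,0,0],"claw": 46},
    {"delta_pos": [-0.001,0.001,-0.113],"delta_rot": [0,0,0],"claw": 46},
    {"delta_pos": [-0.001,0.001,-0.113],"delta_rot": [0,0,0],"claw": 46},
    {"delta_pos": [-0.001,0.001,-0.113],"delta_rot": [0,0,0],"claw": 46},
    {"delta_pos": [-0.001,0.001,-0.113],"delta_rot": [0,0,0],"claw": 46},
    {"delta_pos": [-0.001,0.001,-0.09],"delta_rot": [0,0,0],"claw": 46},
    {"delta_pos": [-0.001,0.001,-0.06],"delta_rot": [0,0,0],"claw": 46},
    {"delta_pos": [-0.001,0.001,-0.03],"delta_rot": [0,0,0],"claw": 46},
    {"delta_pos": [-0.001,0.001,0.0],"delta_rot": [0,0,0],"claw": 46},
    {"delta_pos": [-0.001,0.001,0.013],"delta_rot": [0,0,0],"claw": 46},
    {"delta_pos": [-0.001,0.001,0.013],"delta_rot": [0,0,0],"claw": 46},
    {"delta_pos": [-0.001,0.001,0.013],"delta_rot": [0,0,0],"claw": 46},
  ],
)

```text
time: 10.3
eef_pos: [0.4382, 0.272, 0.1648]
tcp_rot: [0.705, -0.091, -0.697, -0.09]
contact_force: [0.4, -0.3, -3.8]
opening: 0.606
```

```bash
cat > st.py <<'E'
from h import *
from scipy.spatial.transform import Rotation as R
s=ctrl.get_state();M=R.from_quat(s["tcp_rot"]).as_matrix();up=np.array([0,0,-1.]);x=M[:,0]
print(s["time"],s["eef_pos"].round(4),s["contact_force"].round(1),s["opening"].round(3)*85.4,"fix tilt delta_rot",(np.cross(x,up)/np.pi).round(4))
E
python3 st.py
```

```text
Traceback (most recent call last):
  File "st.py", line 4, in <module>
    print(s["time"],s["eef_pos"].round(4),s["contact_force"].round(1),s["opening"].round(3)*85.4,"fix tilt delta_rot",(np.cross(x,up)/np.pi).round(4))
                                                                      ^^^^^^^^^^^^^^^^^^
AttributeError: 'float' object has no attribute 'round'
```

play_rows(
  targets=[
    {"delta_pos": [0.138,-0.493,0],"delta_rot": [0.001,0.004,0],"claw": 46},
    {"delta_pos": [0.138,-0.493,0],"delta_rot": [0.001,0.004,0],"claw": 46},
    {"delta_pos": [0.138,-0.493,0],"delta_rot": [0.001,0.004,0],"claw": 46},
    {"delta_pos": [0.138,-0.493,0],"delta_rot": [0.001,0.004,0],"claw": 46},
    {"delta_pos": [0.138,-0.493,0],"delta_rot": [0.001,0.004,0],"claw": 46},
    {"delta_pos": [0.138,-0.493,0],"delta_rot": [0.001,0.004,0],"claw": 46},
    {"delta_pos": [0.138,-0.493,0],"delta_rot": [0.001,0.004,0],"claw": 46},
    {"delta_pos": [0.138,-0.493,0],"delta_rot": [0.001,0.004,0],"claw": 46},
    {"delta_pos": [0.138,-0.493,0],"delta_rot": [0.001,0.004,0],"claw": 46},
    {"delta_pos": [0.138,-0.493,0],"delta_rot": [0.001,0.004,0],"claw": 46},
    {"delta_pos": [0.138,-0.493,0],"delta_rot": [0.001,0.004,0],"claw": 46},
    {"delta_pos": [0.138,-0.493,0],"delta_rot": [0.001,0.004,0],"claw": 46},
    {"delta_pos": [0.138,-0.493,0],"delta_rot": [0.001,0.004,0],"claw": 46},
    {"delta_pos": [0.138,-0.493,0],"delta_rot": [0.001,0.004,0],"claw": 46},
    {"delta_pos": [0.138,-0.493,0],"delta_rot": [0.001,0.004,0],"claw": 46},
    {"delta_pos": [0.138,-0.493,0],"delta_rot": [0.001,0.004,0],"claw": 46},
    {"delta_pos": [0.138,-0.493,0],"delta_rot": [0.001,0.004,0],"claw": 46},
    {"delta_pos": [0.138,-0.493,0],"delta_rot": [0.001,0.004,0],"claw": 46},
  ],
)

```text
time: 11.8
eef_pos: [0.5758, -0.2193, 0.1642]
tcp_rot: [-0.701, 0.09, 0.702, 0.09]
contact_force: [-0.5, -0.6, -2.9]
opening: 0.605
```

```bash
sed -i 's/s\["opening"\].round(3)\*85.4/round(s["opening"]*85.4,1)/' st.py; python3 st.py
```

```text
11.8 [ 0.5758 -0.2193  0.1642] [-0.5 -0.6 -2.9] 51.7 fix tilt delta_rot [-0.0003 -0.0007 -0.    ]
```

play_rows(
  targets=[
    {"delta_pos": [0,-0.0015,-0.025],"delta_rot": [0,0,0],"claw": 46},
    {"delta_pos": [0,-0.0015,-0.05],"delta_rot": [0,0,0],"claw": 46},
    {"delta_pos": [0,-0.0015,-0.07],"delta_rot": [0,0,0],"claw": 46},
    {"delta_pos": [0,-0.0015,-0.09],"delta_rot": [0,0,0],"claw": 46},
    {"delta_pos": [0,-0.0015,-0.1],"delta_rot": [0,0,0],"claw": 46},
    {"delta_pos": [0,-0.0015,-0.105],"delta_rot": [0,0,0],"claw": 46},
    {"delta_pos": [0,-0.0015,-0.107],"delta_rot": [0,0,0],"claw": 46},
    {"delta_pos": [0,-0.0015,-0.107],"delta_rot": [0,0,0],"claw": 46},
    {"delta_pos": [0,-0.0015,-0.107],"delta_rot": [0,0,0],"claw": 46},
    {"delta_pos": [0,-0.0015,-0.107],"delta_rot": [0,0,0],"claw": 85},
    {"delta_pos": [0,-0.0015,-0.107],"delta_rot": [0,0,0],"claw": 85},
    {"delta_pos": [0,-0.0015,-0.107],"delta_rot": [0,0,0],"claw": 85},
    {"delta_pos": [0,-0.0015,-0.107],"delta_rot": [0,0,0],"claw": 85},
    {"delta_pos": [0,-0.0015,-0.107],"delta_rot": [0,0,0],"claw": 85},
    {"delta_pos": [0,-0.0015,-0.08],"delta_rot": [0,0,0],"claw": 85},
    {"delta_pos": [0,-0.0015,-0.05],"delta_rot": [0,0,0],"claw": 85},
    {"delta_pos": [0,-0.0015,-0.02],"delta_rot": [0,0,0],"claw": 85},
    {"delta_pos": [0,-0.0015,0],"delta_rot": [0,0,0],"claw": 85},
    {"delta_pos": [0,-0.0015,0],"delta_rot": [0,0,0],"claw": 85},
    {"delta_pos": [0,-0.0015,0],"delta_rot": [0,0,0],"claw": 85},
  ],
)

```text
time: 13.47
eef_pos: [0.5766, -0.2213, 0.1658]
tcp_rot: [0.702, -0.09, -0.701, -0.09]
contact_force: [0.3, -0.3, -0.6]
opening: 1.0
```

```bash
python3 st.py; python3 -c "
from h import *
cv2.imwrite('pics/p2.png',cv2.resize(ctrl.read_camera('side')[60:170,290:430],None,fx=3,fy=3))"
```

```text
13.4667 [ 0.5766 -0.2213  0.1658] [ 0.3 -0.3 -0.6] 85.4 fix tilt delta_rot [0.0003 0.0003 0.    ]
```

View pics/p2.png

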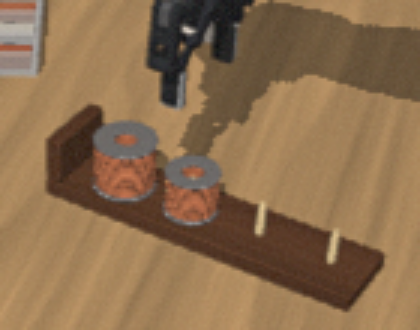

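Spool_54 is seated on peg 2, at (192,190) in the crop. Now spool_45.

play_rows(
  targets=[
    {"delta_pos": [0.041,0.364,-0.02],"delta_rot": [0,0,0],"claw": 85},
    {"delta_pos": [0.041,0.364,-0.02],"delta_rot": [0,0,0],"claw": 85},
    {"delta_pos": [0.041,0.364,-0.02],"delta_rot": [0,0,0],"claw": 85},
    {"delta_pos": [0.041,0.364,-0.02],"delta_rot": [0,0,0],"claw": 85},
    {"delta_pos": [0.041,0.364,-0.02],"delta_rot": [0,0,0],"claw": 85},
    {"delta_pos": [0.041,0.364,-0.02],"delta_rot": [0,0,0],"claw": 85},
    {"delta_pos": [0.041,0.364,-0.02],"delta_rot": [0,0,0],"claw": 85},
    {"delta_pos": [0.041,0.364,-0.02],"delta_rot": [0,0,0],"claw": 85},
    {"delta_pos": [0.041,0.364,-0.02],"delta_rot": [0,0,0],"claw": 85},
    {"delta_pos": [0.041,0.364,-0.02],"delta_rot": [0,0,0],"claw": 85},
    {"delta_pos": [0.041,0.364,-0.02],"delta_rot": [0,0,0],"claw": 85},
    {"delta_pos": [0.041,0.364,-0.02],"delta_rot": [0,0,0],"claw": 85},
    {"delta_pos": [0.041,0.364,-0.02],"delta_rot": [0,0,0],"claw": 85},
    {"delta_pos": [0.041,0.364,-0.02],"delta_rot": [0,0,0],"claw": 85},
  ],
)

```text
time: 14.68
eef_pos: [0.6164, 0.1418, 0.1431]
tcp_rot: [-0.7, 0.091, 0.702, 0.091]
contact_force: [0.7, -0.2, -1.1]
opening: 0.995
```

```bash
python3 st.py
```

```text
14.6833 [0.6164 0.1418 0.1431] [ 0.7 -0.2 -1.1] 85.0 fix tilt delta_rot [-0.0003 -0.0011 -0.    ]
```

play_rows(
  targets=[
    {"delta_pos": [0.001,0.001,-0.03],"delta_rot": [0,-0.001,0],"claw": 85},
    {"delta_pos": [0.001,0.001,-0.06],"delta_rot": [0,-0.001,0],"claw": 85},
    {"delta_pos": [0.001,0.001,-0.09],"delta_rot": [0,-0.001,0],"claw": 85},
    {"delta_pos": [0.001,0.001,-0.109],"delta_rot": [0,-0.001,0],"claw": 85},
    {"delta_pos": [0.001,0.001,-0.109],"delta_rot": [0,-0.001,0],"claw": 85},
    {"delta_pos": [0.001,0.001,-0.109],"delta_rot": [0,-0.001,0],"claw": 85},
    {"delta_pos": [0.001,0.001,-0.109],"delta_rot": [0,-0.001,0],"claw": 37},
    {"delta_pos": [0.001,0.001,-0.109],"delta_rot": [0,-0.001,0],"claw": 37},
    {"delta_pos": [0.001,0.001,-0.109],"delta_rot": [0,-0.001,0],"claw": 37},
    {"delta_pos": [0.001,0.001,-0.109],"delta_rot": [0,-0.001,0],"claw": 37},
    {"delta_pos": [0.001,0.001,-0.109],"delta_rot": [0,-0.001,0],"claw": 37},
    {"delta_pos": [0.001,0.001,-0.109],"delta_rot": [0,-0.001,0],"claw": 37},
    {"delta_pos": [0.001,0.001,-0.109],"delta_rot": [0,-0.001,0],"claw": 37},
    {"delta_pos": [0.001,0.001,-0.09],"delta_rot": [0,-0.001,0],"claw": 37},
    {"delta_pos": [0.001,0.001,-0.06],"delta_rot": [0,-0.001,0],"claw": 37},
    {"delta_pos": [0.001,0.001,-0.03],"delta_rot": [0,-0.001,0],"claw": 37},
    {"delta_pos": [0.001,0.001,0.0],"delta_rot": [0,-0.001,0],"claw": 37},
    {"delta_pos": [0.001,0.001,0.017],"delta_rot": [0,-0.001,0],"claw": 37},
    {"delta_pos": [0.001,0.001,0.017],"delta_rot": [0,-0.001,0],"claw": 37},
    {"delta_pos": [0.001,0.001,0.017],"delta_rot": [0,-0.001,0],"claw": 37},
  ],
)

```text
time: 16.35
eef_pos: [0.6176, 0.143, 0.1608]
tcp_rot: [0.702, -0.09, -0.701, -0.091]
contact_force: [0.5, 0.7, -3.1]
opening: 0.502
```

```bash
python3 st.py
```

```text
16.35 [0.6176 0.143  0.1608] [ 0.5  0.7 -3.1] 42.9 fix tilt delta_rot [-0.0003  0.0005  0.    ]
```

play_rows(
  targets=[
    {"delta_pos": [-0.113,-0.345,0],"delta_rot": [0,0,0],"claw": 37},
    {"delta_pos": [-0.113,-0.345,0],"delta_rot": [0,0,0],"claw": 37},
    {"delta_pos": [-0.113,-0.345,0],"delta_rot": [0,0,0],"claw": 37},
    {"delta_pos": [-0.113,-0.345,0],"delta_rot": [0,0,0],"claw": 37},
    {"delta_pos": [-0.113,-0.345,0],"delta_rot": [0,0,0],"claw": 37},
    {"delta_pos": [-0.113,-0.345,0],"delta_rot": [0,0,0],"claw": 37},
    {"delta_pos": [-0.113,-0.345,0],"delta_rot": [0,0,0],"claw": 37},
    {"delta_pos": [-0.113,-0.345,0],"delta_rot": [0,0,0],"claw": 37},
    {"delta_pos": [-0.113,-0.345,0],"delta_rot": [0,0,0],"claw": 37},
    {"delta_pos": [-0.113,-0.345,0],"delta_rot": [0,0,0],"claw": 37},
    {"delta_pos": [-0.113,-0.345,0],"delta_rot": [0,0,0],"claw": 37},
    {"delta_pos": [-0.113,-0.345,0],"delta_rot": [0,0,0],"claw": 37},
    {"delta_pos": [-0.113,-0.345,0],"delta_rot": [0,0,0],"claw": 37},
    {"delta_pos": [-0.113,-0.345,0],"delta_rot": [0,0,0],"claw": 37},
    {"delta_pos": [-0.113,-0.345,0],"delta_rot": [0,0,0],"claw": 37},
  ],
)

```text
time: 17.6
eef_pos: [0.5048, -0.2008, 0.1604]
tcp_rot: [0.702, -0.089, -0.701, -0.091]
contact_force: [0.1, 0.7, -1.1]
opening: 0.501
```

```bash
python3 st.py
```

```text
17.6 [ 0.5048 -0.2008  0.1604] [ 0.1  0.7 -1.1] 42.8 fix tilt delta_rot [-0.0005  0.0003  0.    ]
```

play_rows(
  targets=[
    {"delta_pos": [0,-0.001,-0.025],"delta_rot": [0,0,0],"claw": 37},
    {"delta_pos": [0,-0.001,-0.05],"delta_rot": [0,0,0],"claw": 37},
    {"delta_pos": [0,-0.001,-0.07],"delta_rot": [0,0,0],"claw": 37},
    {"delta_pos": [0,-0.001,-0.09],"delta_rot": [0,0,0],"claw": 37},
    {"delta_pos": [0,-0.001,-0.1],"delta_rot": [0,0,0],"claw": 37},
    {"delta_pos": [0,-0.001,-0.105],"delta_rot": [0,0,0],"claw": 37},
    {"delta_pos": [0,-0.001,-0.107],"delta_rot": [0,0,0],"claw": 37},
    {"delta_pos": [0,-0.001,-0.107],"delta_rot": [0,0,0],"claw": 37},
    {"delta_pos": [0,-0.001,-0.107],"delta_rot": [0,0,0],"claw": 37},
    {"delta_pos": [0,-0.001,-0.107],"delta_rot": [0,0,0],"claw": 85},
    {"delta_pos": [0,-0.001,-0.107],"delta_rot": [0,0,0],"claw": 85},
    {"delta_pos": [0,-0.001,-0.107],"delta_rot": [0,0,0],"claw": 85},
    {"delta_pos": [0,-0.001,-0.107],"delta_rot": [0,0,0],"claw": 85},
    {"delta_pos": [0,-0.001,-0.107],"delta_rot": [0,0,0],"claw": 85},
    {"delta_pos": [0,-0.001,-0.08],"delta_rot": [0,0,0],"claw": 85},
    {"delta_pos": [0,-0.001,-0.05],"delta_rot": [0,0,0],"claw": 85},
    {"delta_pos": [0,-0.001,-0.02],"delta_rot": [0,0,0],"claw": 85},
    {"delta_pos": [0,-0.001,0],"delta_rot": [0,0,0],"claw": 85},
    {"delta_pos": [0,-0.001,0],"delta_rot": [0,0,0],"claw": 85},
    {"delta_pos": [0,-0.001,0],"delta_rot": [0,0,0],"claw": 85},
  ],
)

```text
time: 19.27
eef_pos: [0.5056, -0.2023, 0.1619]
tcp_rot: [0.703, -0.09, -0.7, -0.09]
contact_force: [-0.3, 0.7, -1.1]
opening: 0.996
```

```bash
python3 st.py; python3 -c "
from h import *
cv2.imwrite('pics/p3.png',cv2.resize(ctrl.read_camera('side')[60:300,250:430],None,fx=2.4,fy=2.4))"
```

```text
19.2667 [ 0.5056 -0.2023  0.1619] [-0.3  0.7 -1.1] 85.1 fix tilt delta_rot [0.0001 0.0012 0.    ]
```

View pics/p3.png

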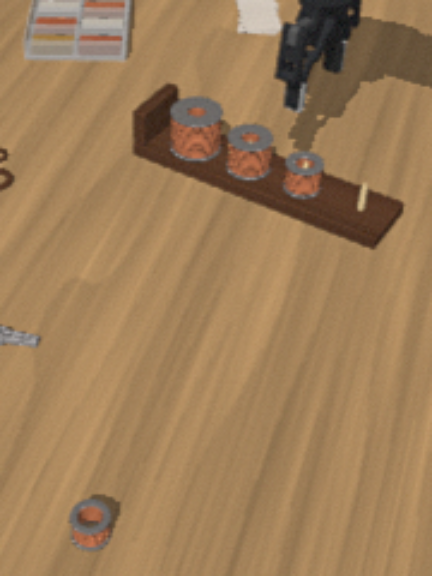

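Three spools are seated, at (197,128), (249,152) and (304,174) in the crop. Spool_36 is next. I'll use a narrower jaw there because the tray is close.

play_rows(
  targets=[
    {"delta_pos": [0.066,0.517,-0.02],"delta_rot": [0,0.001,0],"claw": 65},
    {"delta_pos": [0.066,0.517,-0.02],"delta_rot": [0,0.001,0],"claw": 65},
    {"delta_pos": [0.066,0.517,-0.02],"delta_rot": [0,0.001,0],"claw": 65},
    {"delta_pos": [0.066,0.517,-0.02],"delta_rot": [0,0.001,0],"claw": 65},
    {"delta_pos": [0.066,0.517,-0.02],"delta_rot": [0,0.001,0],"claw": 65},
    {"delta_pos": [0.066,0.517,-0.02],"delta_rot": [0,0.001,0],"claw": 65},
    {"delta_pos": [0.066,0.517,-0.02],"delta_rot": [0,0.001,0],"claw": 65},
    {"delta_pos": [0.066,0.517,-0.02],"delta_rot": [0,0.001,0],"claw": 65},
    {"delta_pos": [0.066,0.517,-0.02],"delta_rot": [0,0.001,0],"claw": 65},
    {"delta_pos": [0.066,0.517,-0.02],"delta_rot": [0,0.001,0],"claw": 65},
    {"delta_pos": [0.066,0.517,-0.02],"delta_rot": [0,0.001,0],"claw": 65},
    {"delta_pos": [0.066,0.517,-0.02],"delta_rot": [0,0.001,0],"claw": 65},
    {"delta_pos": [0.066,0.517,-0.02],"delta_rot": [0,0.001,0],"claw": 65},
    {"delta_pos": [0.066,0.517,-0.02],"delta_rot": [0,0.001,0],"claw": 65},
    {"delta_pos": [0.066,0.517,-0.02],"delta_rot": [0,0.001,0],"claw": 65},
    {"delta_pos": [0.066,0.517,-0.02],"delta_rot": [0,0.001,0],"claw": 65},
    {"delta_pos": [0.066,0.517,-0.02],"delta_rot": [0,0.001,0],"claw": 65},
    {"delta_pos": [0.066,0.517,-0.02],"delta_rot": [0,0.001,0],"claw": 65},
  ],
)

```text
time: 20.82
eef_pos: [0.5705, 0.3138, 0.1396]
tcp_rot: [-0.7, 0.09, 0.702, 0.091]
contact_force: [-0.1, 0.6, -0.2]
opening: 0.761
```

```bash
python3 st.py
```

```text
20.8167 [0.5705 0.3138 0.1396] [-0.1  0.6 -0.2] 65.0 fix tilt delta_rot [-0.0003 -0.001  -0.    ]
```

play_rows(
  targets=[
    {"delta_pos": [0.001,0.0005,-0.03],"delta_rot": [0,-0.001,0],"claw": 65},
    {"delta_pos": [0.001,0.0005,-0.06],"delta_rot": [0,-0.001,0],"claw": 65},
    {"delta_pos": [0.001,0.0005,-0.09],"delta_rot": [0,-0.001,0],"claw": 65},
    {"delta_pos": [0.001,0.0005,-0.105],"delta_rot": [0,-0.001,0],"claw": 65},
    {"delta_pos": [0.001,0.0005,-0.11],"delta_rot": [0,-0.001,0],"claw": 65},
    {"delta_pos": [0.001,0.0005,-0.11],"delta_rot": [0,-0.001,0],"claw": 65},
    {"delta_pos": [0.001,0.0005,-0.11],"delta_rot": [0,-0.001,0],"claw": 28},
    {"delta_pos": [0.001,0.0005,-0.11],"delta_rot": [0,-0.001,0],"claw": 28},
    {"delta_pos": [0.001,0.0005,-0.11],"delta_rot": [0,-0.001,0],"claw": 28},
    {"delta_pos": [0.001,0.0005,-0.11],"delta_rot": [0,-0.001,0],"claw": 28},
    {"delta_pos": [0.001,0.0005,-0.11],"delta_rot": [0,-0.001,0],"claw": 28},
    {"delta_pos": [0.001,0.0005,-0.11],"delta_rot": [0,-0.001,0],"claw": 28},
    {"delta_pos": [0.001,0.0005,-0.11],"delta_rot": [0,-0.001,0],"claw": 28},
    {"delta_pos": [0.001,0.0005,-0.09],"delta_rot": [0,-0.001,0],"claw": 28},
    {"delta_pos": [0.001,0.0005,-0.06],"delta_rot": [0,-0.001,0],"claw": 28},
    {"delta_pos": [0.001,0.0005,-0.03],"delta_rot": [0,-0.001,0],"claw": 28},
    {"delta_pos": [0.001,0.0005,0.0],"delta_rot": [0,-0.001,0],"claw": 28},
    {"delta_pos": [0.001,0.0005,0.02],"delta_rot": [0,-0.001,0],"claw": 28},
    {"delta_pos": [0.001,0.0005,0.02],"delta_rot": [0,-0.001,0],"claw": 28},
    {"delta_pos": [0.001,0.0005,0.02],"delta_rot": [0,-0.001,0],"claw": 28},
  ],
)

```text
time: 22.48
eef_pos: [0.5721, 0.3146, 0.1613]
tcp_rot: [0.702, -0.09, -0.7, -0.092]
contact_force: [0.4, 0.2, -1.9]
opening: 0.391
```

```bash
python3 st.py
```

```text
22.4833 [0.5721 0.3146 0.1613] [ 0.4  0.2 -1.9] 33.4 fix tilt delta_rot [-0.0007  0.0009  0.    ]
```

play_rows(
  targets=[
    {"delta_pos": [-0.139,-0.498,0],"delta_rot": [-0.001,0.001,0],"claw": 28},
    {"delta_pos": [-0.139,-0.498,0],"delta_rot": [-0.001,0.001,0],"claw": 28},
    {"delta_pos": [-0.139,-0.498,0],"delta_rot": [-0.001,0.001,0],"claw": 28},
    {"delta_pos": [-0.139,-0.498,0],"delta_rot": [-0.001,0.001,0],"claw": 28},
    {"delta_pos": [-0.139,-0.498,0],"delta_rot": [-0.001,0.001,0],"claw": 28},
    {"delta_pos": [-0.139,-0.498,0],"delta_rot": [-0.001,0.001,0],"claw": 28},
    {"delta_pos": [-0.139,-0.498,0],"delta_rot": [-0.001,0.001,0],"claw": 28},
    {"delta_pos": [-0.139,-0.498,0],"delta_rot": [-0.001,0.001,0],"claw": 28},
    {"delta_pos": [-0.139,-0.498,0],"delta_rot": [-0.001,0.001,0],"claw": 28},
    {"delta_pos": [-0.139,-0.498,0],"delta_rot": [-0.001,0.001,0],"claw": 28},
    {"delta_pos": [-0.139,-0.498,0],"delta_rot": [-0.001,0.001,0],"claw": 28},
    {"delta_pos": [-0.139,-0.498,0],"delta_rot": [-0.001,0.001,0],"claw": 28},
    {"delta_pos": [-0.139,-0.498,0],"delta_rot": [-0.001,0.001,0],"claw": 28},
    {"delta_pos": [-0.139,-0.498,0],"delta_rot": [-0.001,0.001,0],"claw": 28},
    {"delta_pos": [-0.139,-0.498,0],"delta_rot": [-0.001,0.001,0],"claw": 28},
    {"delta_pos": [-0.139,-0.498,0],"delta_rot": [-0.001,0.001,0],"claw": 28},
    {"delta_pos": [-0.139,-0.498,0],"delta_rot": [-0.001,0.001,0],"claw": 28},
    {"delta_pos": [-0.139,-0.498,0],"delta_rot": [-0.001,0.001,0],"claw": 28},
  ],
)

```text
time: 23.98
eef_pos: [0.4331, -0.182, 0.1606]
tcp_rot: [-0.701, 0.09, 0.702, 0.09]
contact_force: [0.1, -0.4, -0.8]
opening: 0.392
```

```bash
python3 st.py
```

```text
23.9833 [ 0.4331 -0.182   0.1606] [ 0.1 -0.4 -0.8] 33.5 fix tilt delta_rot [ 0.     -0.0004  0.    ]
```

play_rows(
  targets=[
    {"delta_pos": [0,-0.001,-0.025],"delta_rot": [0,0,0],"claw": 28},
    {"delta_pos": [0,-0.001,-0.05],"delta_rot": [0,0,0],"claw": 28},
    {"delta_pos": [0,-0.001,-0.07],"delta_rot": [0,0,0],"claw": 28},
    {"delta_pos": [0,-0.001,-0.09],"delta_rot": [0,0,0],"claw": 28},
    {"delta_pos": [0,-0.001,-0.104],"delta_rot": [0,0,0],"claw": 28},
    {"delta_pos": [0,-0.001,-0.109],"delta_rot": [0,0,0],"claw": 28},
    {"delta_pos": [0,-0.001,-0.111],"delta_rot": [0,0,0],"claw": 28},
    {"delta_pos": [0,-0.001,-0.111],"delta_rot": [0,0,0],"claw": 28},
    {"delta_pos": [0,-0.001,-0.111],"delta_rot": [0,0,0],"claw": 28},
    {"delta_pos": [0,-0.001,-0.111],"delta_rot": [0,0,0],"claw": 65},
    {"delta_pos": [0,-0.001,-0.111],"delta_rot": [0,0,0],"claw": 65},
    {"delta_pos": [0,-0.001,-0.111],"delta_rot": [0,0,0],"claw": 65},
    {"delta_pos": [0,-0.001,-0.111],"delta_rot": [0,0,0],"claw": 65},
    {"delta_pos": [0,-0.001,-0.111],"delta_rot": [0,0,0],"claw": 65},
    {"delta_pos": [0,-0.001,-0.08],"delta_rot": [0,0,0],"claw": 65},
    {"delta_pos": [0,-0.001,-0.05],"delta_rot": [0,0,0],"claw": 65},
    {"delta_pos": [0,-0.001,-0.02],"delta_rot": [0,0,0],"claw": 65},
    {"delta_pos": [0,-0.001,0.02],"delta_rot": [0,0,0],"claw": 65},
    {"delta_pos": [0,-0.001,0.06],"delta_rot": [0,0,0],"claw": 65},
    {"delta_pos": [0,-0.001,0.06],"delta_rot": [0,0,0],"claw": 65},
  ],
)

```text
time: 25.65
eef_pos: [0.4369, -0.1857, 0.23]
tcp_rot: [0.706, -0.093, -0.696, -0.087]
contact_force: [1.8, -0.4, 1.7]
opening: 0.762
```

play_rows(
  targets=[
    {"delta_pos": [0.06,0.25,0],"delta_rot": [0,0,0],"claw": 65},
    {"delta_pos": [0.06,0.25,0],"delta_rot": [0,0,0],"claw": 65},
    {"delta_pos": [0.06,0.25,0],"delta_rot": [0,0,0],"claw": 65},
    {"delta_pos": [0.06,0.25,0],"delta_rot": [0,0,0],"claw": 65},
    {"delta_pos": [0.06,0.25,0],"delta_rot": [0,0,0],"claw": 65},
    {"delta_pos": [0.06,0.25,0],"delta_rot": [0,0,0],"claw": 65},
    {"delta_pos": [0.06,0.25,0],"delta_rot": [0,0,0],"claw": 65},
    {"delta_pos": [0.06,0.25,0],"delta_rot": [0,0,0],"claw": 65},
    {"delta_pos": [0.06,0.25,0],"delta_rot": [0,0,0],"claw": 65},
    {"delta_pos": [0.06,0.25,0],"delta_rot": [0,0,0],"claw": 65},
    {"delta_pos": [0.06,0.25,0],"delta_rot": [0,0,0],"claw": 65},
  ],
)

```text
time: 26.57
eef_pos: [0.4968, 0.0629, 0.2298]
tcp_rot: [0.706, -0.094, -0.696, -0.088]
contact_force: [-0.3, -0.3, 0.3]
opening: 0.759
```

```bash
python3 st.py; python3 - <<'E'
from h import *
a,b=ctrl.read_camera('side'),ctrl.read_camera('top')
cv2.imwrite('pics/p4.png',np.hstack([cv2.resize(a[85:175,295:425],None,fx=3,fy=3),cv2.resize(b[160:290,375:475],None,fx=2.077,fy=2.077)]))
t0=cv2.imread('pics/top0.png');s0=cv2.imread('pics/side0.png')
for n,i,j,(x0,x1,y0,y1) in(("tray top",t0,b,(135,220,175,238)),("pliers top",t0,b,(290,320,120,178)),("pliers side",s0,a,(200,272,180,212)),("tray side",s0,a,(165,295,300,400))):
    print(n,"mean abs diff",cv2.absdiff(i,j)[y0:y1,x0:x1].mean().round(1))
F=[(.6478,-.2398),(.5762,-.2209),(.5047,-.202),(.4331,-.1832)]
for f,d,h in zip(F,(63,54,45,36),(.07,.062,.054,.046)):
    for cam,im in(("side",a),("top",b)):
        p=proj(cam,[*f,h]).round().astype(int);r=22;hsv=cv2.cvtColor(im,40);m=((hsv[...,1]<50)&(hsv[...,2]>60)).astype(np.uint8)
        w=np.zeros_like(m);w[p[1]-r:p[1]+r,p[0]-r:p[0]+r]=1
        n,l,st,ce=cv2.connectedComponentsWithStats(m*w)
        k=min([k for k in range(1,n) if st[k,4]>25],key=lambda k:np.linalg.norm(ce[k]-p),default=0)
        if not k: print(d,cam,"none");continue
        c=max(cv2.findContours((l==k).astype(np.uint8),0,1)[0],key=len)
        P=np.array([ray(cam,q[0],h)[:2] for q in c]);s=np.linalg.lstsq(np.c_[2*P,np.ones(len(P))],(P**2).sum(1),rcond=None)[0]
        print(d,cam,"offset mm",((s[:2]-f)*1000).round(1),"diam",(2000*np.sqrt(s[2]+s[0]**2+s[1]**2)).round(1))
E
```

```text
26.5667 [0.4968 0.0629 0.2298] [-0.3 -0.3  0.3] 64.8 fix tilt delta_rot [0.0032 0.0039 0.    ]
tray top mean abs diff 5.6
pliers top mean abs diff 5.5
pliers side mean abs diff 2.8
tray side mean abs diff 4.6
63 side offset mm [-1.1  2.7] diam 58.9
63 top offset mm [-0.8  1.3] diam 59.9
54 side offset mm [ -1.7 -20.2] diam 71.3
54 top offset mm [-0.8  1.8] diam 51.1
45 side offset mm [  6.8 -10.6] diam 51.7
45 top offset mm [1.5 1.1] diam 41.3
36 side offset mm [-0.2  2.6] diam 29.6
36 top offset mm [-0.   1.9] diam 33.7
```

View pics/p4.png

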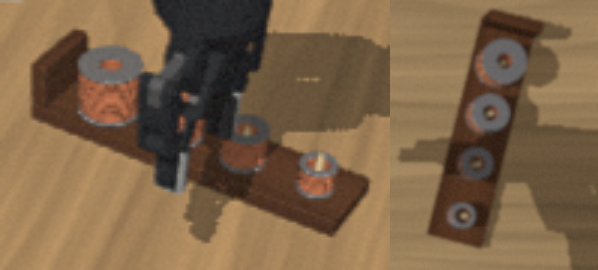

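The top crop shows all four spools centred on their pegs: (503,62), (490,114), (476,162) and (461,214). The gripper is clear of the rack and only blocks part of the side view. Handing in.

```bash
python3 -c "
from plant import ctrl
print(ctrl.sign_off())"
```

```text
the job is handed in; nothing more can be done
None
```

All four spools are on the rack in order, 63, 54, 45 and 36 mm from the end board. The job was handed in at about 27 s of robot time with the gripper open and clear of everything. The sign-off gives no verdict.

- **Position:** in the last top view, each spool's centre was within about 2 mm of its peg (the limit is 10 mm), and the measured sizes matched the order. I computed these assuming each spool was fully seated. That they sit flat and upright I judged by eye from the side pictures; I did not measure it.
- **Failed check:** the last side view gave unusable numbers for spools 54 and 45 (up to 20 mm off). The gripper stood in front of them in that picture. Earlier side views, taken just after each was placed, showed both seated flat. For 63 and 36 the side view agreed to within 3 mm.
- **Tray and pliers:** they look unmoved. Comparing first and last pictures showed small brightness differences (about 3 to 6 grey levels), which I put down to noise and shadow. I did not measure their positions directly.

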